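Hook the ceramic spacer out of the gel-casting block

ROBOT

A 7-joint arm with a two-finger parallel gripper is mounted at the origin on a cart in front of the work surface, level with it; the furniture and walls round the work are solid. World frame = base frame: x ahead of the robot, y to its left, z up, the work surface at z = 0. Lengths are in m, angles in rad, forces in N, time in s.
With the tool pointing down it reaches from about 0.425 to 0.875 m from the base axis. Payload 8.4 kg.
Tool frame: the origin (TCP) lies midway between the tips of the shut fingers; the grasp point (between the pads) lies 19 mm behind it; z points along the fingers, y is the direction in which the jaws open and shut (so a half turn about z gives the same grasp; the last joint's range is limited). The gripper opens to 85 mm and grips with 20 to 120 N. Pads are 22 mm wide; open, the fingers measure 114 mm over their backs; the gripper's body (76 mm by 85 mm) begins 54 mm behind the grasp point. The pads swing forward as they close: fully open they stand 13 mm farther back than shut.
Start: joints at [-1.39, 0.333, 0.04, 1.465, -0.013, 1.343, -0.059], TCP at [0.18, 0.625, 0.231] pointing down, gripper open.
Joint ranges: [-2.58, 2.58], [-0.38, 2.09], [-1.3, 1.39], [0.25, 2.4], [-1.5, 4.64], [0.08, 2.09], [-2.65, 2.65]. Speed limits (rad/s): [2.22, 2.22, 2.79, 2.79, 3.14, 3.14, 3.14].

INTERFACE

Orientations are given as a unit quaternion [x, y, z, w].
In Python, from bench import * gives the robot as it stands.
- The arm moves only by the tool servo_tool, never from a script. Its argument "increments" is a list of rows, each a list of 6 numbers: the shift along the world's x, y, z normalised to -1 to 1, where 1 is 800 mm, then the turn, a rotation vector about the world's x, y, z normalised to -1 to 1, where 1 is 2 pi rad. In form: [[tx, ty, tz, wx, wy, wz], ...]. A call has exactly 8 rows; each row is the pose to reach, as a shift and turn from the pose commanded when the call began, turning the shorter way round; what a row does not reach only later rows make up. A row lasts 1/8 s, in which the tool goes at most 62.5 mm and 10.7 degrees, less where a joint would pass 70% of its speed; a pose out of reach is approached as far as the arm can. A call with a number of a shift or a turn outside -1 to 1 is refused whole. A call with a gripper value outside its range is refused whole. "fingers" is the closure, from 0 (fully open) to 1 (shut), set as the call begins (left out, the last holds). The fingers move at their own pace and stop on an object; the grip force is fixed at half the most. Time passes only in rows, so rows that repeat a pose let the fingers close, or fill a call up. It gives the time, the measured TCP pose, the force and the opening at its end, in the units of the state.
- get_state(): the state, without advancing time (a new reading comes with each control period).
- camera(name): name is "scene" or "side" or "wrist"; returns (picture, depth): 400x640x3 uint8, blue, green, red; 400x640 float32, m along the optical axis (not along the pixel's ray), 0 where there is no reading.
- calibration(name): a dict with "fx", "fy", "cx", "cy" (pixels), "k1" (the pictures are not rectified: a ray, as slopes to the right and down, at radius r is drawn at 1 + k1 r^2 times it, then the intrinsics apply), "extrinsics" (4x4, takes a point from world to camera coordinates); the wrist camera has in their place "mount" (4x4, takes a point from camera to tool coordinates, whose origin is the TCP and whose axes are the flange's). Camera axes: x right, y down, z forward; pixel columns grow to the right and rows downward; lengths in m; the calibration is good to about 2 mm. A picture is of the moment at which its call begins: read the wrist's pose just before it. calibration takes no time and is no camera call.
- finish_job(): hands the job in, once; it reports no verdict.
The state is a dict: "time_s": time; "joint_pos": joint angles; "dq": joint speeds; "joint_efforts": joint torques, N m; "tool_pos": TCP position; "eef_rot": TCP orientation; "wrist_force": force on the tool from outside, world axes, zero at the start; "wrist_torque": the same for the moment, N m; "grip_width": opening from 0.0 (shut) to 1.0 (fully open).
Only numpy, scipy, OpenCV 4.12 (cv2) and the standard library are available. Lean on these libraries where they do the work, as an engineer would, in place of code of your own. Each camera call takes 0.05 s, during which the arm holds its last target. There are 200 camera calls.

TASK

The brittle ceramic spacer is trapped in the narrow tunnel of the casting block: take the hooked pick from its rest, reach into the tunnel, drop its tip into the spacer's eye and drag the spacer gently (it chips above 16 N) out against the two sprung plungers of the forked stop, until you feel them pressed fully in, and keep it pulled there for about a second. Then unhook without pushing the spacer back off the plungers, and put the pick back in its rest the way it lay. Do not touch the spacer with the fingers, and leave the small beaker, the vial and the dropper bottle where they are.

Things in the scene. Friction and masses are not known exactly. Their poses are not given: they have to be found in the camera images.
- block: Fixed aluminium block, 215 x 60 x 51 mm. Origin on the bench under the centre of the tunnel's mouth; +x points into the tunnel, z up. Tunnel x = 0 to 105 mm, 25 mm wide, inside from floor z = 10 to clear cover z = 46, far end closed. In front of the mouth (-x) the channel goes on as an open apron to x = -105 mm, same floor and width, between rails 8 mm high.
- pad_face (a point): Centre of the face of a sprung steel pad in the tunnel's +y wall (29 mm inside the mouth). It presses the spacer with about 4 N against the -y wall: the spacer lies about 1 mm off the middle to -y, drags with a steady 2 to 6 N along x, and stays where it is left.
- stop: Forked steel stop fixed on the apron. Origin on the channel floor amid its two jaws (12 mm gap), in the plane of their faces, which look to +x, 34 to 54 mm before the mouth; axes parallel to the block's. Under hoods 10.5 to 14 mm over the floor that reach 24 mm forward, a sprung plunger sticks 2 to 20 mm out of each face; how far was set by hand and is not measured: feel for it. Knobs at y = +-20 mm are 21 mm high.
- spacer: Loose white ceramic bar, 68 x 23 x 8 mm, about 60 g, brittle: over 16 N from the pick or against the stop chips it. Lies flat in the tunnel, parallel to the block, front end 18 to 30 mm inside the mouth at the start. Origin on its underside, front end at x = -32 mm, rear end at x = +36 mm. Not to be touched with the fingers.
- spacer_eye (a point): Centre of the spacer's eye at the level of its top face (20 mm in front of the spacer's origin, 8 mm above its underside). The eye is a 12 x 12 mm square hole right through; the bar between it and the front end is 6 mm.
- spacer_front (a point): Middle of the lower edge of the spacer's front end, which meets the plungers. These yield together from about 1 N, are fully in at 2.5 N after 1.5 mm, and are then rigid; 3 to 8 N on them is a good pull. On release they push the spacer back a little until the pad's drag holds it, still touching.
- pick: Loose hooked pick, about 120 g. Origin at the centre of its handle, a black bar 110 x 12 x 18 mm (12 mm is the grasp width), which is close to its centre of mass. A 5 mm steel shank drops from the handle's front at x = 60 mm, runs forward as a foot (axis 40 mm below the handle's centre) and ends at x = 115 mm in a tip turned 10 mm down below the foot's underside. Starts level in its rest.
- pick_tip (a point): Lowest point of the pick's down-turned tip (5 mm round, rounded end): at x = 115 mm, z = -52.5 mm from the handle's centre.
- rest: Fixed grey pick rest, 110 x 50 x 73 mm, origin at the centre of its underside. Two posts at x = +-47 mm, 8 mm thick, carry the handle's ends in open U notches 18 mm wide, notch floor z = 60 mm, cheeks to z = 73 mm; between the posts the handle is free for the fingers. The pick lies along the rest's x axis, hook to +x.
- rest_seat (a point): Where the centre of the pick's handle is when the pick lies in the rest: 69 mm above the rest's origin.
- small_beaker: Small clear beaker, 51 x 57 x 56 mm, loose bystander; origin at the centre of its underside. Leave it.
- vial: Small glass vial with black cap, 22 x 22 x 44 mm, loose bystander; origin at the centre of its underside. Leave it.
- dropper: Amber dropper bottle with black cap, 38 x 38 x 84 mm, loose bystander; origin at the centre of its underside. Leave it.
There are look-alikes about, which are no part of the job. What is shaped like the rest but yellow is not meant.

How it is judged:
By the outcome, as a careful person would: the job done as asked, in the order asked, and still so for the second after the job is handed in, with the robot touching nothing.
It also fails if it takes over 64 s, if anything falls off the work surface, if the arm or the gripper's body presses on something with over 40 N, if the wrist force passes 120 N, or if a joint passes its speed limit or range.

## Working session

There is one attempt and no reset: what is moved stays moved. The work goes in short steps, Python scripts to look and compute and a tool call to move; the robot and the scene stay as the last step left them, time stands still between calls to the robot, and variables do not carry over. Pictures are saved under pics/ and viewed, about 8 in all and at most 12, crops included, and the job is handed in when it is done.

Besides the shell and the picture viewer there is one more tool, called after "Request:" as name([rows], argument=value, ...), one row to a line, values as JSON. servo_tool: Moves the arm, as the interface text tells. Scaled input: -1 to 1 covers 800 mm each way for a shift and 2 pi rad each way for a turn. Its arguments: {"type":"object","properties":{"increments":{"type":"array","items":{"type":"array","items":{"type":"number"}}},"fingers":{"type":"number"}},"required":["increments"]}

```bash
mkdir -p pics; ls; cat > h.py <<'E'
from bench import *
import numpy as np, cv2
from scipy.spatial.transform import Rotation as R
def cam(name):
    s=get_state(); im,d=camera(name); c=calibration(name)
    if name=="wrist":
        T=np.eye(4); T[:3,:3]=R.from_quat(s["eef_rot"]).as_matrix(); T[:3,3]=s["tool_pos"]
        W=T@np.array(c["mount"])
    else: W=np.linalg.inv(np.array(c["extrinsics"]))
    return im,d,c,W
def rays(c,W,uv):
    uv=np.atleast_2d(np.array(uv,float)); p=np.c_[(uv[:,0]-c["cx"])/c["fx"],(uv[:,1]-c["cy"])/c["fy"]]
    q=p.copy()
    for _ in range(20): q=p/(1+c["k1"]*(q**2).sum(1,keepdims=True))
    return W[:3,3],np.c_[q,np.ones(len(q))]@W[:3,:3].T
def onz(c,W,uv,z):
    o,d=rays(c,W,uv); return o+d*((z-o[2])/d[:,2])[:,None]
def proj(c,W,P):
    P=np.atleast_2d(P); q=(P-W[:3,3])@W[:3,:3]; q=q[:,:2]/q[:,2:]
    q=q*(1+c["k1"]*(q**2).sum(1,keepdims=True)); return q*[c["fx"],c["fy"]]+[c["cx"],c["cy"]]
def pts(d,c,W):
    v,u=np.mgrid[0:d.shape[0],0:d.shape[1]]; o,r=rays(c,W,np.c_[u.ravel(),v.ravel()])
    return (o+r*d.reshape(-1,1)).reshape(*d.shape,3)
def save(name,W,im,d,c): np.savez(""+name,im=im,d=d,W=W,c=np.array(dict(c),dtype=object))
def load(name):
    z=np.load(""+name+".npz",allow_pickle=True); return z["im"],z["d"],z["c"].item(),z["W"]
E
python3 - <<'E'
from h import *
print(get_state())
for n in("scene","side"):
    im,d,c,W=cam(n); save(n,W,im,d,c); cv2.imwrite(f"pics/{n}0.png",im); print(n,W.round(3),c["fx"],c["k1"])
print(calibration("wrist"))
E
```

```text
pics
{'time_s': 0.0, 'joint_pos': array([-1.39024102,  0.33392978,  0.03982691,  1.46627288, -0.01338927,
        1.34329357, -0.05845388]), 'dq': array([-0.00011062,  0.00164562,  0.00097754,  0.00315072, -0.00099567,
        0.00107295, -0.00098493]), 'joint_efforts': array([-7.61252522e-04, -6.58545828e+01,  1.36497304e+00, -4.05571568e+01,
        1.66994787e-02,  1.25715285e-02, -3.74126927e-06]), 'tool_pos': array([0.17935575, 0.62429067, 0.23040763]), 'eef_rot': array([ 1.39384481e-01,  9.90237999e-01, -8.16815993e-04, -6.09881539e-05]), 'wrist_force': array([ 0.37594095, -0.31278686,  0.60346167]), 'wrist_torque': array([ 0.02023846, -0.01411088,  0.01480043]), 'grip_width': 0.9991451831033291}
scene [[ 0.64  -0.677  0.363  0.051]
 [-0.768 -0.571  0.291 -0.446]
 [ 0.011 -0.465 -0.885  1.343]
 [ 0.     0.     0.     1.   ]] 497.7906190906467 -0.028858984732173416
side [[-0.714 -0.271  0.646 -0.163]
 [-0.7    0.298 -0.649  0.694]
 [-0.017 -0.915 -0.402  0.529]
 [ 0.     0.     0.     1.   ]] 467.6726511025096 -0.02936087340470348
{'fx': 326.3222745481785, 'fy': 326.3222745481785, 'cx': 322.37143448930846, 'cy': 200.4720672001311, 'k1': -0.03715595689731256, 'mount': array([[ 9.06802589e-05, -9.55601015e-01, -2.94663692e-01,
         7.50275979e-02],
       [ 9.99999815e-01, -9.05685663e-05,  6.01457392e-04,
        -9.73923543e-04],
       [-6.01440563e-04, -2.94663692e-01,  9.55600830e-01,
        -1.44314359e-01],
       [ 0.00000000e+00,  0.00000000e+00,  0.00000000e+00,
         1.00000000e+00]])}
```

View pics/scene0.png

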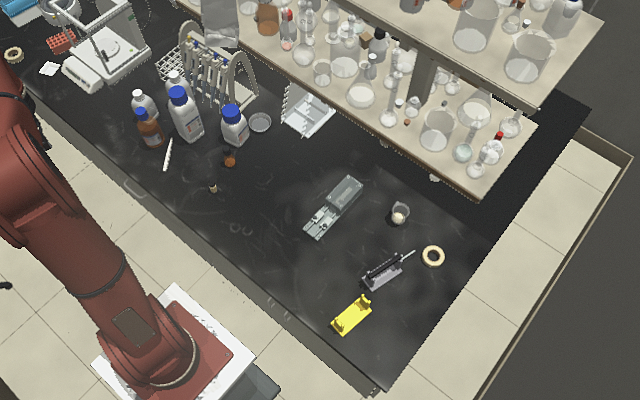

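View pics/side0.png

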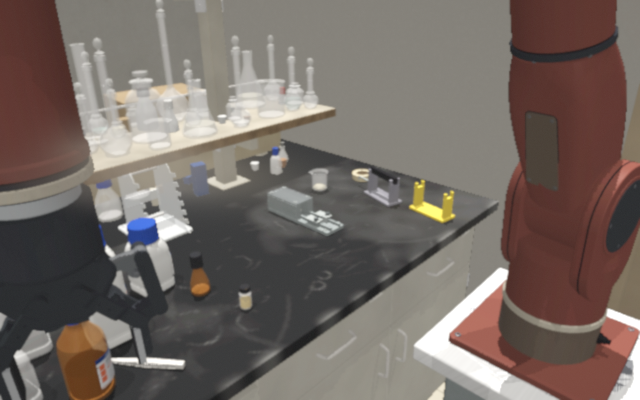

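The scene picture shows the block at (333,207) with its apron towards (318,228), the grey rest with the black-handled pick at (383,272) and its hook at (413,251). The yellow rest-like decoy is at (352,315). The beaker is at (400,212), the vial at (213,188) and the dropper at (230,158). The grey rest carries the pick, so that is the one meant. I'll take rough positions from the depth.

```bash
python3 - <<'E'
from h import *
im,d,c,W=load("scene"); P=pts(d,c,W)
for n,uv in dict(blockfar=(352,180),blocktop=(345,190),mouth=(333,205),apron=(318,228),apronend=(312,238),handleA=(366,276),handleB=(398,257),hook=(413,251),beaker=(400,215),restc=(385,280),table=(300,270)).items():
    print(n,P[uv[1],uv[0]].round(3), onz(c,W,uv,0.04)[0].round(3))
x0,y0,x1,y1=290,165,440,310
cv2.imwrite("pics/crop1.png",cv2.resize(im[y0:y1,x0:x1],None,fx=5,fy=4,interpolation=cv2.INTER_CUBIC)) if 0 else cv2.imwrite("pics/crop1.png",cv2.resize(im[y0:y1,x0:x1],None,fx=4,fy=4,interpolation=cv2.INTER_CUBIC))
E
```

```text
blockfar [ 0.71  -0.039  0.048] [ 0.714 -0.036  0.04 ]
blocktop [ 0.668 -0.045  0.05 ] [ 0.673 -0.042  0.04 ]
mouth [ 0.623 -0.037  0.009] [ 0.61  -0.046  0.04 ]
apron [ 0.534 -0.052  0.011] [ 0.524 -0.061  0.04 ]
apronend [ 0.505 -0.054 -0.008] [ 0.489 -0.068  0.04 ]
handleA [ 0.495 -0.256  0.046] [ 0.497 -0.255  0.04 ]
handleB [ 0.584 -0.295  0.078] [ 0.6  -0.29  0.04]
hook [ 0.644 -0.312  0.036] [ 0.642 -0.312  0.04 ]
beaker [ 0.725 -0.213  0.012] [ 0.711 -0.218  0.04 ]
restc [ 0.531 -0.3    0.014] [ 0.522 -0.303  0.04 ]
table [ 0.403 -0.095  0.005] [ 0.393 -0.105  0.04 ]
```

View pics/crop1.png

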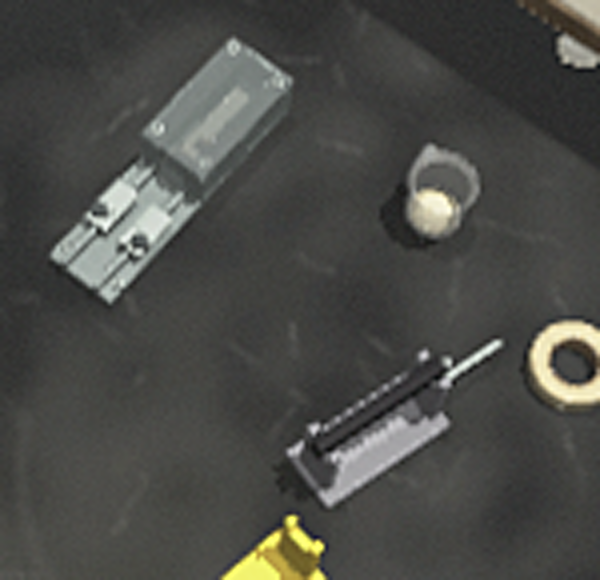

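The crop confirms it: the grey rest holds the black-handled pick, with the hook pointing away from the robot. The yellow rest is empty. Next I check obstacle heights along the sweep.

```bash
python3 - <<'E'
from h import *
im,d,c,W=load("scene"); P=pts(d,c,W)
for uv in [(178,92),(230,110),(142,98),(185,120),(230,158),(218,25),(192,40),(250,95),(480,195),(310,85),(535,120),(435,175)]: print(uv,P[uv[1],uv[0]].round(3))
E
```

```text
(178, 92) [0.537 0.488 0.204]
(230, 110) [0.618 0.368 0.14 ]
(142, 98) [0.488 0.637 0.107]
(185, 120) [0.512 0.459 0.12 ]
(230, 158) [0.529 0.299 0.047]
(218, 25) [0.727 0.486 0.325]
(192, 40) [0.71  0.613 0.202]
(250, 95) [0.767 0.446 0.015]
(480, 195) [ 0.815 -0.373  0.199]
(310, 85) [0.811 0.212 0.199]
(535, 120) [ 1.325 -0.352 -0.003]
(435, 175) [ 0.806 -0.243  0.174]
```

Request:
servo_tool([
  [0.056,-0.056,0.025,0,0,0],
  [0.1125,-0.1125,0.0375,0,0,0],
  [0.169,-0.169,0.0375,0,0,0],
  [0.219,-0.231,0.0375,0,0,0],
  [0.256,-0.3,0.0375,0,0,0],
  [0.2875,-0.369,0.0375,0,0,0],
  [0.3125,-0.444,0.0375,0,0,0],
  [0.331,-0.519,0.0375,0,0,0],
], fingers=0)

```text
time_s: 1.1
tool_pos: [0.443, 0.2138, 0.261]
eef_rot: [0.14, 0.99, -0.0, -0.0]
wrist_force: [1.0, -0.8, 0.9]
grip_width: 1.002
```

Request:
servo_tool([
  [0.015,-0.075,0,0,0,0],
  [0.03,-0.15,0,0,0,0],
  [0.04,-0.225,0,0,0,0],
  [0.05,-0.3,0,0,0,0],
  [0.06,-0.375,0,0,0,0],
  [0.069,-0.45,0,0,0,0],
  [0.069,-0.4875,0,0,0,0],
  [0.069,-0.4875,0,0,0,0],
])

```text
time_s: 2.1
tool_pos: [0.4971, -0.1767, 0.2611]
eef_rot: [0.142, 0.99, -0.001, -0.0]
wrist_force: [0.7, 1.1, -0.4]
grip_width: 1.001
```

```bash
python3 - <<'E'
from h import *
im,d,c,W=cam("wrist"); save("w1",W,im,d,c); cv2.imwrite("pics/w1.png",im); s=get_state(); print(s["tool_pos"],s["eef_rot"],s["dq"].max(),s["joint_pos"])
E
```

```text
[ 0.49742605 -0.17462574  0.26099001] [ 1.40566469e-01  9.90071164e-01 -1.13286567e-04 -3.81279191e-04] 0.007919801480648279 [-0.50221467  0.06063788  0.79952783  1.74945171 -0.04419017  1.35077405
  1.59480458]
```

View pics/w1.png

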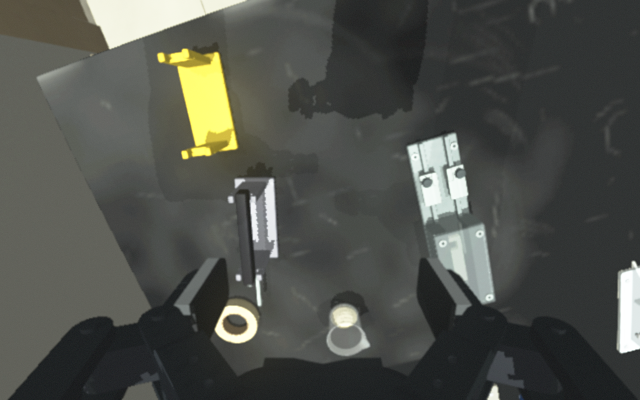

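The wrist view shows the rest base around (258,220), the pick handle from (240,195) to (250,280) and the foot down to (258,300). The block runs from (408,145) to (490,300), with its stop plates at (430,190) and (457,182) and its cover from (440,235). The yellow decoy is at (208,105).

```bash
python3 - <<'E'
from h import *
im,d,c,W=load("w1"); P=pts(d,c,W); Z=P[...,2]
v,u=np.mgrid[0:400,0:640]
def rect(m,z,name):
    m=cv2.morphologyEx(m.astype(np.uint8),cv2.MORPH_OPEN,np.ones((2,2)))
    n,l,st,_=cv2.connectedComponentsWithStats(m); i=1+np.argmax(st[1:,4]); yy,xx=np.nonzero(l==i)
    Q=onz(c,W,np.c_[xx,yy],z); r=cv2.minAreaRect(Q[:,:2].astype(np.float32)*1000)
    print(name,len(xx),st[i],"ctr",np.round(r[0],1),"size",np.round(r[1],1),"ang",round(r[2],2),"medz",np.median(P[yy,xx,2]).round(4))
roi=(u>215)&(u<300)&(v>165)&(v<310)
g=im.max(2)
rect(roi&(Z>.066)&(Z<.095)&(g<70),.078,"handle")
rect(roi&(Z<.03)&(g>110)&(v<258),.01,"restbase")
b=(u>395)&(u<505)&(v>120)&(v<310)
rect(b&(Z>.042)&(Z<.065),.051,"cover")
rect(b&(g>95),.0,"block?")
for uv in [(243,230),(246,270),(257,280),(265,230),(455,260),(470,290),(430,190),(445,205),(420,155),(452,150)]: print(uv,P[uv[1],uv[0]].round(3),im[uv[1],uv[0]])
x0,y0,x1,y1=390,120,510,310
cv2.imwrite("pics/w1c.png",cv2.resize(np.hstack([im[y0:y1,x0:x1],im[150:340,200:320]]),None,fx=3,fy=3,interpolation=cv2.INTER_CUBIC))
E
```

```text
handle 409 [237 191  19  94 409] ctr [ 542.3 -272.7] size [ 13.3 110.8] ang 78.56 medz 0.0732
restbase 1635 [ 235  179   44   80 1635] ctr [ 543.5 -279. ] size [ 50.8 109.2] ang 74.03 medz 0.0095
cover 2996 [ 433  222   63   83 2996] ctr [663.7 -43.7] size [117.   62.5] ang 0.56 medz 0.0527
block? 8083 [ 408  134   89  177 8083] ctr [636.  -32.5] size [258.8  83.3] ang 0.03 medz 0.0264
(243, 230) [ 0.529 -0.276  0.08 ] [79 79 77]
(246, 270) [ 0.576 -0.29   0.079] [72 73 72]
(257, 280) [ 0.594 -0.285  0.074] [240 244 236]
(265, 230) [ 0.56  -0.275  0.008] [128 125 122]
(455, 260) [ 0.646 -0.055  0.053] [217 225 215]
(470, 290) [ 0.507 -0.122  0.298] [58 58 54]
(430, 190) [ 0.561 -0.061  0.026] [247 250 245]
(445, 205) [ 0.591 -0.042  0.012] [215 221 205]
(420, 155) [ 0.517 -0.062  0.019] [150 155 142]
(452, 150) [ 0.524 -0.021  0.011] [214 220 203]
```

View pics/w1c.png

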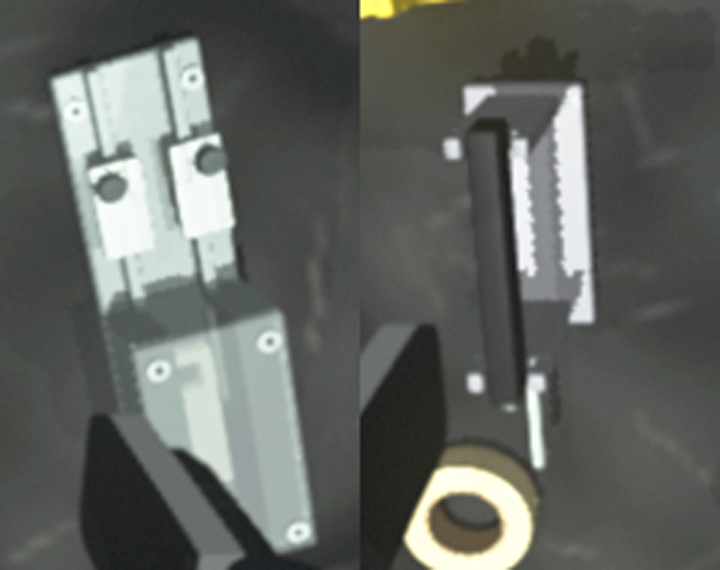

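Request:
servo_tool([
  [0.05,0.056,0,0,0,0.015],
  [0.1,0.112,0,0,0,0.03],
  [0.15,0.169,0,0,0,0.0444],
  [0.15,0.169,0,0,0,0.0444],
  [0.15,0.169,0,0,0,0.0444],
  [0.15,0.169,0,0,0,0.0444],
  [0.15,0.169,0,0,0,0.0444],
  [0.15,0.169,0,0,0,0.0444],
])

```text
time_s: 3.15
tool_pos: [0.6176, -0.0392, 0.2616]
eef_rot: [0.001, 1.0, 0.0, 0.0]
wrist_force: [0.7, -0.0, -0.9]
grip_width: 1.0
```

```bash
python3 - <<'E'
from h import *
im,d,c,W=cam("wrist"); save("w2",W,im,d,c); s=get_state(); print(s["tool_pos"],s["eef_rot"],W[:3,3])
cv2.imwrite("pics/w2.png",cv2.resize(im[0:300,200:440],None,fx=2,fy=2,interpolation=cv2.INTER_CUBIC))
E
```

```text
[ 0.61764458 -0.03913371  0.26155236] [7.65319086e-04 9.99999679e-01 1.64115744e-04 1.68696537e-04] [ 0.54223511 -0.04018235  0.40589755]
```

View pics/w2.png

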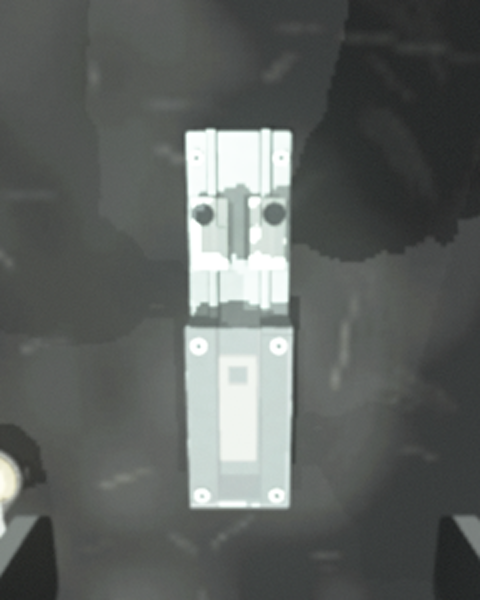

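The crop shows the block square-on. The cover corners are at (185,326), (293,326), (290,507) and (190,507). The white spacer spans x 218–258 and y 355–462, with its dark eye at (238,375). The stop hoods sit around y 195–265, with knobs at (204,213) and (274,213).

```bash
python3 - <<'E'
from h import *
im,d,c,W=load("w2"); P=pts(d,c,W); Z=P[...,2]; g=im.min(2).astype(int)
def px(x,y): return 200+x/2,y/2
# cover edges subpix: for rows scan left/right max gradient
G=cv2.GaussianBlur(im,(3,3),0).mean(2)
def edge1(line,sgn): 
    k=np.gradient(line)*sgn; i=int(np.argmax(k)); 
    if 0<i<len(k)-1:
        a,b,e=k[i-1:i+2]; i=i+0.5*(a-e)/(a-2*b+e+1e-9)
    return i
L=[(286+edge1(G[r,286:300],1),r) for r in range(168,250,4)]
Rr=[(338+edge1(G[r,338:354],-1),r) for r in range(168,250,4)]
F=[(x,156+edge1(G[156:170,x],1)) for x in range(296,344,3)]
B=[(x,246+edge1(G[246:260,x],-1)) for x in range(298,342,3)]
for n,e in (("L",L),("R",Rr),("F",F),("B",B)):
    Q=onz(c,W,e,.051)*1000; m=np.median(Q,0); ax=0 if n in"LR" else 1
    k=np.polyfit(Q[:,ax],Q[:,1-ax],1); print(n,m.round(1),"slope deg",np.degrees(k[0]).round(2),"std",(Q[:,1-ax]-np.polyval(k,Q[:,ax])).std().round(2))
# apron: left/right edges z=~.018 rails, near end
A=[(x,58+edge1(G[58:72,x],1)) for x in range(296,344,3)]
Q=onz(c,W,A,.010)*1000; print("apron end z10",np.median(Q,0).round(1),"z18",np.median(onz(c,W,A,.018)*1000,0).round(1))
# spacer top z=.018
sp=[(302+edge1(G[r,302:316],1),r) for r in range(200,228,3)]; Q=onz(c,W,sp,.018)*1000; print("spacer -y edge",np.median(Q,0).round(1))
sp=[(322+edge1(G[r,322:336],-1),r) for r in range(200,228,3)]; Q=onz(c,W,sp,.018)*1000; print("spacer +y edge",np.median(Q,0).round(1))
sp=[(x,170+edge1(G[170:183,x],1)) for x in range(312,327,2)]; Q=onz(c,W,sp,.018)*1000; print("spacer front",np.median(Q,0).round(1),np.array(sp)[:,1].round(1))
sp=[(x,224+edge1(G[224:237,x],-1)) for x in range(312,327,2)]; Q=onz(c,W,sp,.018)*1000; print("spacer rear",np.median(Q,0).round(1))
# eye
m=np.zeros_like(G); roi=G[178:198,308:330]; print(roi.astype(int)[::1,::1])
k=(roi<(roi.max()+roi.min())/2).astype(np.uint8); n,l,st,ce=cv2.connectedComponentsWithStats(k); print(st,ce+[308,178])
print("stop profile col 307",G[90:140,307].astype(int),"col 333",G[90:140,333].astype(int))
print("Z col307",(Z[90:140:2,307]*1000).round(0),"table",np.median(Z[200:240,350:380]),"cover",np.median(Z[170:245,296:300]),"floor apron",np.median(Z[70:90,316:322]))
for u,v in((302,106.5),(337,106.5)): print("knob",onz(c,W,(u,v),.031)*1000)
E
```

```text
L [660.9 -73.6  51. ] slope deg 0.0 std 0.2
R [661.  -13.8  51. ] slope deg -0.01 std 0.14
F [609.2 -44.2  51. ] slope deg 0.04 std 0.26
B [718.6 -44.1  51. ] slope deg 0.29 std 0.07
apron end z10 [504.  -44.1  10. ] z18 [504.7 -44.   18. ]
spacer -y edge [679.3 -56.1  18. ]
spacer +y edge [679.3 -32.8  18. ]
spacer front [632.8 -44.   18. ] [177.4 177.5 177.4 177.4 177.5 177.4 177.4 177.4]
spacer rear [701.7 -44.4  18. ]
[[205 214 227 233 233 233 233 233 233 233 233 233 233 233 233 233 233 233
  232 229 222 215]
 [208 219 233 239 240 240 240 240 240 239 239 240 240 240 240 239 240 239
  238 234 225 216]
 [209 221 235 242 243 242 242 242 242 242 242 242 242 242 242 242 242 242
  241 236 226 216]
 [209 221 235 242 243 242 242 242 242 242 242 242 242 242 242 242 242 242
  241 236 227 216]
 [210 221 235 242 242 240 238 237 236 236 236 236 236 236 236 238 241 242
  241 236 228 217]
 [210 222 235 241 241 237 231 226 225 226 225 226 226 226 227 232 238 242
  241 237 228 217]
 [210 222 235 241 241 235 226 218 216 216 216 216 217 217 219 227 236 241
  241 237 228 217]
 [210 221 235 241 241 2
[... 1428 characters left out ...]
31 232 231 228 217 195 189 205 218 218 216 213 204 192 182 177
 181 192 204 213 218 221 223 224 224 224 224 223 223 223 223 223 222 228
 243 253 255 255 255 255 255 255 252 243 232 227 226 226] col 333 [247 247 247 247 247 241 221 196 191 206 217 208 179 147 124 113 109 108
 111 121 144 178 207 220 222 222 222 222 221 221 222 222 222 221 221 221
 227 241 252 255 255 255 255 255 252 247 244 244 243 243]
Z col307 [20. 19. 20. 20. 25. 26. 26. 26. 24. 25. 27. 26. 27. 28. 26. 26. 26. 25.
 26. 26. 26. 25. 26. 19. 18.] table 0.0012253599054683484 cover 0.05276184861160488 floor apron 0.011687018567823115
knob [[549.13396048 -62.35968324  31.        ]]
knob [[549.20497234 -23.59890517  31.        ]]
```

```bash
python3 - <<'E'
from h import *
im,d,c,W=load("w2")
print("hoodfront",onz(c,W,[(307,134.7),(333,134.7)],.024).round(4)*1000, "eye",onz(c,W,(318.5,187.4),.018)*1000,"eye@10",onz(c,W,(318.5,187.4),.010)*1000)
im,d,c,W=load("w1"); P=pts(d,c,W); Z=P[...,2]; v,u=np.mgrid[0:400,0:640]; g=im.max(2)
m=((u>225)&(u<265)&(v>185)&(v<290)&(Z>.068)&(g<100)).astype(np.uint8)
n,l,st,_=cv2.connectedComponentsWithStats(m); i=1+np.argmax(st[1:,4]); yy,xx=np.nonzero(l==i)
Q=onz(c,W,np.c_[xx,yy],.078); r=cv2.minAreaRect(Q[:,:2].astype(np.float32)*1000); print("handle",st[i],r,np.median(P[yy,xx],0))
# hook foot (bright)
print("foot tip z~.034", onz(c,W,(258.5,304),.034)*1000, "foot start",onz(c,W,(257,281),.034)*1000)
hsv=cv2.cvtColor(im,cv2.COLOR_BGR2HSV); y=(hsv[...,1]>150)&(hsv[...,0]>20)&(hsv[...,0]<35)&(v<200)
Q=P[y&(Z>0)]; print("yellow",Q.min(0),Q.max(0))
for uv in((215,150),(185,155),(160,57),(217,57)): print(uv,onz(c,W,uv,.073 if uv[0]<200 else 0.0)*1000)
E
```

```text
hoodfront [[580.7 -57.6  24. ]
 [580.8 -27.6  24. ]] eye [[645.29540221 -44.70070318  18.        ]] eye@10 [[647.42091786 -44.7938897   10.        ]]
handle [ 232  190   23   96 1255] ((540.67041015625, -280.0883483886719), (19.60215187072754, 113.07257080078125), 72.43946075439453) [ 0.53654591 -0.27720803  0.07931044]
foot tip z~.034 [[ 648.89249252 -310.53459559   34.        ]] foot start [[ 615.57148472 -300.58734307   34.        ]]
yellow [ 3.20072313e-01 -3.44972659e-01  2.36000639e-05] [ 0.44966987 -0.15644429  0.40546686]
(215, 150) [[ 443.88300041 -301.72188124    0.        ]]
(185, 155) [[ 436.38249668 -307.35799334   73.        ]]
(160, 57) [[ 342.2979217 -293.7369584   73.       ]]
(217, 57) [[ 343.79726272 -259.92376113    0.        ]]
```

Request:
servo_tool([
  [-0.022,-0.07,-0.02,0,0,-0.012],
  [-0.045,-0.14,-0.04,0,0,-0.024],
  [-0.068,-0.21,-0.07,0,0,-0.036],
  [-0.085,-0.27,-0.1,0,0,-0.0456],
  [-0.0945,-0.3,-0.1145,0,0,-0.0456],
  [-0.0945,-0.3,-0.1145,0,0,-0.0456],
  [-0.0945,-0.3,-0.1145,0,0,-0.0456],
  [-0.0945,-0.3,-0.1145,0,0,-0.0456],
])

```text
time_s: 4.2
tool_pos: [0.5432, -0.2774, 0.1702]
eef_rot: [0.142, 0.99, 0.0, 0.0]
wrist_force: [1.0, 0.1, -0.3]
grip_width: 1.001
```

```bash
python3 - <<'E'
from h import *
im,d,c,W=cam("wrist"); save("w3",W,im,d,c); s=get_state(); q=s["eef_rot"]; print(s["tool_pos"],2*np.degrees(np.arctan2(q[1],q[0])),s["wrist_force"])
cv2.imwrite("pics/w3.png",im)
P=pts(d,c,W)
S=proj(c,W,[s["tool_pos"]]); print("tcp px",S)
E
```

```text
[ 0.54313875 -0.27755364  0.17013181] 163.6559129657796 [ 0.05546142 -0.03768164 -0.97498082]
tcp px [[323.86687499 259.7122094 ]]
```

View pics/w3.png

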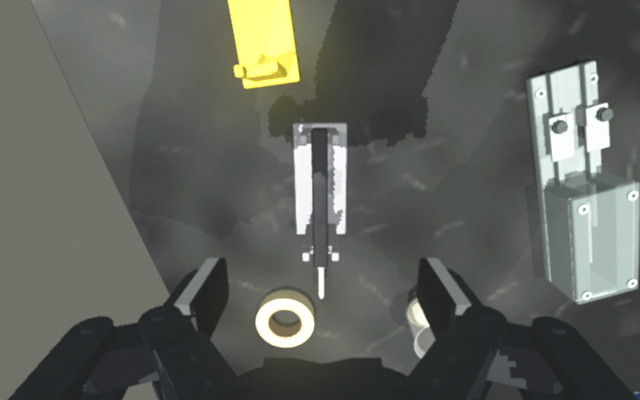

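The handle is vertical in the picture, columns about 312–328 and rows 128–266. The foot ends at (321,297). The rest base is at (321,180), and the yaw looks well matched.

```bash
python3 - <<'E'
from h import *
im,d,c,W=load("w3"); P=pts(d,c,W); G=im.mean(2)
ax=np.radians(-16.5); e=np.array([np.cos(ax),np.sin(ax)]); n=np.array([-e[1],e[0]])
m=(G<105)&(P[...,2]>.064)&(P[...,2]<.095); m[:120]=0; m[275:]=0; m[:,:300]=0; m[:,340:]=0
mm,l,st,_=cv2.connectedComponentsWithStats(m.astype(np.uint8)); i=1+np.argmax(st[1:,4]); yy,xx=np.nonzero(l==i)
r=cv2.minAreaRect((onz(c,W,np.c_[xx,yy],.078)[:,:2]*1000).astype(np.float32)); print("handle",st[i],r)
mid=[]
for row in sorted(set(yy)):
    x=xx[yy==row]; mid.append(((x.min()+x.max())/2,row,x.max()-x.min()+1))
mid=np.array(mid)[8:-8]; Q=onz(c,W,mid[:,:2],.078)*1000; k=np.polyfit(Q[:,0],Q[:,1],1); print("axis deg",np.degrees(np.arctan(k[0])),"y at 543:",np.polyval(k,543),"width px",np.median(mid[:,2]))
b=(G>110)&(P[...,2]<.03)&(P[...,2]>0.004); b[:118]=0;b[245:]=0;b[:,:285]=0;b[:,355:]=0
mm,l,st,_=cv2.connectedComponentsWithStats(cv2.morphologyEx(b.astype(np.uint8),cv2.MORPH_CLOSE,np.ones((9,45)))); i=1+np.argmax(st[1:,4]); yy,xx=np.nonzero(l==i)
for z in(.008,.010): print("base",z,cv2.minAreaRect((onz(c,W,np.c_[xx,yy],z)[:,:2]*1000).astype(np.float32)),np.median(P[yy,xx,2]))
col=G[:,320]; print(col[118:136].astype(int),col[255:305].astype(int))
f=onz(c,W,[(321,297.5)],.029)*1000; print("foot end",f, "cheeks", onz(c,W,[(306,257),(335,257),(306,138),(335,138)],.073)*1000)
E
```

```text
handle [ 311  128   17  140 2074] ((541.6507568359375, -280.17327880859375), (11.653751373291016, 110.42561340332031), 73.9060287475586)
axis deg -16.012042113346855 y at 543: -280.17220922994136 width px 15.0
base 0.008 ((542.18115234375, -279.990234375), (50.0216064453125, 109.16900634765625), 73.90216827392578) 0.010275680747475674
base 0.01 ((541.715576171875, -279.8421630859375), (49.695106506347656, 108.45645904541016), 73.90218353271484) 0.010275680747475674
[ 65  63  64  65  84 125 158 174 171 124  72  51  56  60  64  65  64  66] [ 89  90  90  90  90  90  89  89  90  89  87 114 214 255 255 255 255 255
 255 255 255 255 255 255 255 255 255 255 254 255 255 255 255 255 255 254
 254 255 255 255 255 254 245 191 117  92  94  93  96  96]
foot end [[ 653.87943591 -312.04757878   29.        ]] cheeks [[ 585.31220626 -304.53657555   73.        ]
 [ 592.00578544 -281.74005306   73.        ]
 [ 493.25588688 -276.07128661   73.        ]
 [ 499.23123287 -255.69807116   73.        ]]
```

Request:
servo_tool([
  [-0.0018,-0.0033,-0.05,0,0,0.0008],
  [-0.0018,-0.0033,-0.1,0,0,0.0008],
  [-0.0018,-0.0033,-0.14,0,0,0.0008],
  [-0.0018,-0.0033,-0.15,0,0,0.0008],
  [-0.0018,-0.0033,-0.15,0,0,0.0008],
  [-0.0018,-0.0033,-0.15,0,0,0.0008],
  [-0.0018,-0.0033,-0.15,0,0,0.0008],
  [-0.0018,-0.0033,-0.15,0,0,0.0008],
])

```text
time_s: 5.25
tool_pos: [0.5411, -0.2815, 0.0504]
eef_rot: [0.141, 0.99, -0.0, 0.0]
wrist_force: [-0.5, -0.6, 0.7]
grip_width: 1.0
```

```bash
cat > st.py <<'E'
from h import *
s=get_state(); q=s["eef_rot"]; print(s["time_s"],(s["tool_pos"]*1000).round(2),"yawx",round(2*np.degrees(np.arctan2(q[1],q[0])),2),"tilt",q[2:].round(4),"F",s["wrist_force"].round(2),"M",s["wrist_torque"].round(3),"g",s["grip_width"])
E
python3 st.py
```

```text
5.25 [ 541.14 -281.5    50.35] yawx 163.83 tilt [-0.      0.0005] F [-0.54 -0.57  0.73] M [-0.055 -0.034 -0.021] g 1.0003673567099243
```

Request:
servo_tool([
  [0.0008,0.0016,0,0,0,0],
  [0.0008,0.0016,0,0,0,0],
  [0.0008,0.0016,0,0,0,0],
  [0.0008,0.0016,0,0,0,0],
  [0.0008,0.0016,0,0,0,0],
  [0.0008,0.0016,0,0,0,0],
  [0.0008,0.0016,0,0,0,0],
  [0.0008,0.0016,0,0,0,0],
], fingers=1)

```text
time_s: 6.25
tool_pos: [0.5415, -0.2802, 0.0498]
eef_rot: [0.141, 0.99, -0.0, 0.0]
wrist_force: [0.3, 0.5, 3.0]
grip_width: 0.127
```

```bash
python3 st.py
```

```text
6.25 [ 541.47 -280.21   49.82] yawx 163.82 tilt [-0.      0.0001] F [0.27 0.46 2.98] M [0.084 0.109 0.047] g 0.12701875395570134
```

Request:
servo_tool([
  [0,0,0.03,0,0,0],
  [0,0,0.09,0,0,0],
  [-0.01,0.03,0.1375,0,0,0.005],
  [-0.03,0.1,0.1375,0,0,0.015],
  [-0.05,0.17,0.1375,0,0,0.025],
  [-0.07,0.24,0.1375,0,0,0.035],
  [-0.0894,0.295,0.1375,0,0,0.045],
  [-0.0894,0.295,0.1375,0,0,0.045],
])

```text
time_s: 7.25
tool_pos: [0.4687, -0.0404, 0.1594]
eef_rot: [-0.004, 1.0, 0.001, -0.0]
wrist_force: [0.4, -0.7, -1.2]
grip_width: 0.125
```

Request:
servo_tool([
  [0,0,0,0,0,0],
  [0,0,0,0,0,0],
  [0,0,0,0,0,0],
  [0,0,0,0,0,0],
  [0,0,0,0,0,0],
  [0,0,0,0,0,0],
  [0,0,0,0,0,0],
  [0,0,0,0,0,0],
])

```text
time_s: 8.25
tool_pos: [0.4699, -0.0441, 0.1597]
eef_rot: [-0.0, 1.0, -0.0, 0.0]
wrist_force: [-0.5, -0.9, -1.0]
grip_width: 0.132
```

```bash
python3 st.py; python3 - <<'E'
from h import *
im,d,c,W=cam("wrist"); save("w4",W,im,d,c); s=get_state(); t=s["tool_pos"]
print(proj(c,W,[t+[.1155,0,-.0333],t+[.06,0,-.02],t+[0,0,.028],t+[.1155,0,-.023]]).round(1))
cv2.imwrite("pics/w4.png",cv2.resize(im[100:340,220:480],None,fx=2.4,fy=2.4,interpolation=cv2.INTER_CUBIC))
E
```

```text
8.25 [469.91 -44.14 159.72] yawx 180.03 tilt [-0.  0.] F [-0.45 -0.86 -0.97] M [ 0.004 -0.03  -0.009] g 0.1322718932434028
[[323.6 385.8]
 [323.9 333.6]
 [324.7 292.4]
 [323.7 398.4]]
```

View pics/w4.png

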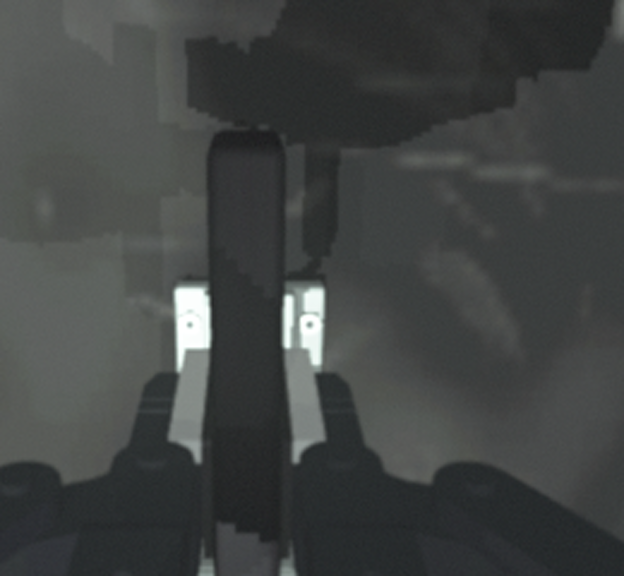

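The crop shows the handle gripped straight and upright between the pads (columns 208–285), with the apron below it. The tip is hidden. Now I lower it in front of the mouth.

Request:
servo_tool([
  [0,0.0007,-0.04,0,0,0],
  [0,0.0007,-0.08,0,0,0],
  [0,0.0007,-0.11,0,0,0],
  [0,0.0007,-0.1268,0,0,0],
  [0,0.0007,-0.1268,0,0,0],
  [0.01,0.0007,-0.1268,0,0,0],
  [0.015,0.0007,-0.1268,0,0,0],
  [0.015,0.0007,-0.1268,0,0,0],
])

```text
time_s: 9.3
tool_pos: [0.4827, -0.0436, 0.0588]
eef_rot: [-0.0, 1.0, -0.0, 0.0]
wrist_force: [-0.6, 0.8, -1.4]
grip_width: 0.129
```

```bash
python3 st.py
```

```text
9.3 [482.7  -43.6   58.76] yawx 180.02 tilt [-0.0001  0.0005] F [-0.55  0.76 -1.35] M [-0.002  0.027 -0.007] g 0.1293043346419642
```

Request:
servo_tool([
  [0.012,0,0,0,0,0],
  [0.024,0,0,0,0,0],
  [0.036,0,0,0,0,0],
  [0.048,0,0,0,0,0],
  [0.056,0,0,0,0,0],
  [0.0591,0,0,0,0,0],
  [0.0591,0,0,0,0,0],
  [0.0591,0,0,0,0,0],
])

```text
time_s: 10.3
tool_pos: [0.5289, -0.0436, 0.0582]
eef_rot: [-0.0, 1.0, 0.0, -0.0]
wrist_force: [-1.0, -1.3, -1.3]
grip_width: 0.131
```

```bash
python3 st.py; python3 - <<'E'
from h import *
im,d,c,W=cam("side"); save("s1",W,im,d,c)
print(proj(c,W,[[.61,-.044,.03],[.645,-.044,.02]]))
E
```

```text
10.3 [528.91 -43.61  58.24] yawx 180.01 tilt [ 0.     -0.0001] F [-0.99 -1.32 -1.25] M [-0.026 -0.004 -0.005] g 0.13141620389220696
[[303.75365496 207.38311791]
 [294.35856931 207.01448639]]
```

Request:
servo_tool([
  [0.0013,0,-0.003,0,0,0],
  [0.0013,0,-0.006,0,0,0],
  [0.0013,0,-0.008,0,0,0],
  [0.0013,0,-0.009,0,0,0],
  [0.0013,0,-0.0095,0,0,0],
  [0.0013,0,-0.01,0,0,0],
  [0.0013,0,-0.01,0,0,0],
  [0.0013,0,-0.01,0,0,0],
])

```text
time_s: 11.35
tool_pos: [0.5303, -0.0436, 0.0503]
eef_rot: [-0.0, 1.0, -0.0, 0.0]
wrist_force: [-0.3, -0.3, -3.1]
grip_width: 0.129
```

```bash
python3 st.py
```

```text
11.35 [530.27 -43.6   50.32] yawx 180.02 tilt [-0.  0.] F [-0.26 -0.26 -3.09] M [ 0.018  0.07  -0.007] g 0.1291644447356195
```

Request:
servo_tool([
  [0,0,-0.001,0,0,0],
  [0,0,-0.002,0,0,0],
  [0,0,-0.003,0,0,0],
  [0,0,-0.004,0,0,0],
  [0,0,-0.0055,0,0,0],
  [0,0,-0.0055,0,0,0],
  [0,0,-0.0055,0,0,0],
  [0,0,-0.0055,0,0,0],
])

```text
time_s: 12.35
tool_pos: [0.5303, -0.0436, 0.0459]
eef_rot: [-0.0, 1.0, -0.0, 0.0]
wrist_force: [1.0, -0.1, -1.8]
grip_width: 0.129
```

```bash
python3 st.py
```

```text
12.35 [530.27 -43.61  45.9 ] yawx 180.02 tilt [-0.  0.] F [ 1.03 -0.07 -1.8 ] M [ 0.018 -0.003  0.043] g 0.12892368384479397
```

Request:
servo_tool([
  [-0.002,0,0,0,0,0],
  [-0.004,0,0,0,0,0],
  [-0.006,0,0,0,0,0],
  [-0.009,0,0,0,0,0],
  [-0.013,0,0,0,0,0],
  [-0.018,0,0,0,0,0],
  [-0.023,0,0,0,0,0],
  [-0.028,0,0,0,0,0],
])

```text
time_s: 13.35
tool_pos: [0.5094, -0.0436, 0.0466]
eef_rot: [-0.0, 1.0, -0.0, 0.002]
wrist_force: [4.6, -0.2, -2.1]
grip_width: 0.128
```

```bash
python3 st.py; for i in 1 2 3 ; do python3 -c "
from h import *
camera('wrist'); s=get_state(); print(s['wrist_force'],s['tool_pos'][0])"; done
```

```text
13.35 [509.45 -43.57  46.63] yawx 180.03 tilt [-0.0001  0.0018] F [ 4.6  -0.17 -2.13] M [ 2.900e-02 -1.337e+00 -1.000e-03] g 0.12825989867770207
[ 4.53993506  0.26756449 -1.12805495] 0.5089349819271289
[ 4.37101038 -0.28188676 -1.39431469] 0.5089547328638628
[ 4.70581641 -0.81007124 -1.30585555] 0.5089639700893004
```

Request:
servo_tool([
  [-0.006,0,0,0,0,0],
  [-0.012,0,0,0,0,0],
  [-0.018,0,0,0,0,0],
  [-0.024,0,0,0,0,0],
  [-0.03,0,0,0,0,0],
  [-0.035,0,0,0,0,0],
  [-0.04,0,0,0,0,0],
  [-0.0425,0,0,0,0,0],
])

```text
time_s: 14.5
tool_pos: [0.4748, -0.0436, 0.0463]
eef_rot: [-0.0, 1.0, -0.0, 0.001]
wrist_force: [6.4, 0.1, -2.2]
grip_width: 0.128
```

```bash
python3 st.py; for i in 1 2 3 ; do python3 -c "
from h import *
camera('wrist'); s=get_state(); print(s['wrist_force'],s['tool_pos'][0])"; done; python3 - <<'E'
from h import *
im,d,c,W=cam("wrist"); cv2.imwrite("pics/w5.png",im); save("w5",W,im,d,c)
im,d,c,W=cam("side"); cv2.imwrite("pics/s2.png",cv2.resize(im[170:250,230:370],None,fx=5,fy=5,interpolation=cv2.INTER_CUBIC)); save("s2",W,im,d,c)
E
```

```text
14.5 [474.78 -43.57  46.3 ] yawx 180.03 tilt [-0.     0.001] F [ 6.41  0.1  -2.21] M [-0.048 -1.329 -0.046] g 0.12837580702874687
[ 4.91683068  0.08320312 -1.54913777] 0.4746201432439291
[ 4.41501662  0.5872324  -1.98710917] 0.4746325451878566
[ 5.00614812 -0.22318305 -1.22663781] 0.47466726841368806
```

Request:
servo_tool([
  [-0.001,0,0,0,0,0],
  [-0.002,0,0,0,0,0],
  [-0.003,0,0,0,0,0],
  [-0.004,0,0,0,0,0],
  [-0.004,0,0,0,0,0],
  [-0.004,0,0,0,0,0],
  [-0.004,0,0,0,0,0],
  [-0.004,0,0,0,0,0],
])

```text
time_s: 15.75
tool_pos: [0.4713, -0.0436, 0.0461]
eef_rot: [-0.0, 1.0, -0.0, 0.001]
wrist_force: [5.2, 0.0, -2.2]
grip_width: 0.128
```

Request:
servo_tool([
  [-0.0006,0,0,0,0,0],
  [-0.0012,0,0,0,0,0],
  [-0.0018,0,0,0,0,0],
  [-0.0024,0,0,0,0,0],
  [-0.003,0,0,0,0,0],
  [-0.003,0,0,0,0,0],
  [-0.003,0,0,0,0,0],
  [-0.003,0,0,0,0,0],
])

```text
time_s: 16.75
tool_pos: [0.469, -0.0436, 0.0461]
eef_rot: [-0.0, 1.0, -0.0, 0.001]
wrist_force: [5.8, -0.3, -1.6]
grip_width: 0.132
```

Request:
servo_tool([
  [-0.0005,0,0,0,0,0],
  [-0.001,0,0,0,0,0],
  [-0.0015,0,0,0,0,0],
  [-0.002,0,0,0,0,0],
  [-0.002,0,0,0,0,0],
  [-0.002,0,0,0,0,0],
  [-0.002,0,0,0,0,0],
  [-0.002,0,0,0,0,0],
])

```text
time_s: 17.75
tool_pos: [0.4674, -0.0436, 0.0461]
eef_rot: [-0.0, 1.0, -0.0, 0.001]
wrist_force: [5.6, 0.8, -1.2]
grip_width: 0.126
```

```bash
cat > f.py <<'E'
from h import *
F=[]
for i in range(4): camera('wrist'); s=get_state(); F.append([*s['wrist_force'],s['wrist_torque'][1],s['tool_pos'][0]*1000])
print(np.mean(F,0).round(3),np.std(F,0).round(2),s["time_s"])
E
python3 f.py
```

```text
[ 5.54400e+00  2.09000e-01 -1.95700e+00 -1.31200e+00  4.67358e+02] [0.1  0.51 0.43 0.02 0.01] 17.95
```

Request:
servo_tool([
  [-0.0006,0,0,0,0,0],
  [-0.0012,0,0,0,0,0],
  [-0.0018,0,0,0,0,0],
  [-0.0024,0,0,0,0,0],
  [-0.003,0,0,0,0,0],
  [-0.0035,0,0,0,0,0],
  [-0.0035,0,0,0,0,0],
  [-0.0035,0,0,0,0,0],
])

```text
time_s: 18.95
tool_pos: [0.4646, -0.0436, 0.0461]
eef_rot: [-0.0, 1.0, -0.0, 0.001]
wrist_force: [6.1, 0.5, -2.3]
grip_width: 0.132
```

```bash
python3 f.py
```

```text
[ 5.26900e+00  8.80000e-02 -1.63600e+00 -1.32500e+00  4.64552e+02] [0.69 0.31 0.17 0.01 0.02] 19.15
```

Request:
servo_tool([
  [-0.0006,0,0,0,0,0],
  [-0.0012,0,0,0,0,0],
  [-0.0018,0,0,0,0,0],
  [-0.0024,0,0,0,0,0],
  [-0.003,0,0,0,0,0],
  [-0.0035,0,0,0,0,0],
  [-0.0035,0,0,0,0,0],
  [-0.0035,0,0,0,0,0],
])

```text
time_s: 20.15
tool_pos: [0.4618, -0.0436, 0.0461]
eef_rot: [-0.0, 1.0, -0.0, 0.001]
wrist_force: [5.9, -0.5, -2.2]
grip_width: 0.133
```

```bash
python3 f.py
```

```text
[  5.699   0.516  -1.795  -1.314 461.766] [0.39 0.57 0.56 0.01 0.01] 20.35
```

Request:
servo_tool([
  [-0.0006,0,0,0,0,0],
  [-0.0012,0,0,0,0,0],
  [-0.0018,0,0,0,0,0],
  [-0.0024,0,0,0,0,0],
  [-0.003,0,0,0,0,0],
  [-0.0035,0,0,0,0,0],
  [-0.0035,0,0,0,0,0],
  [-0.0035,0,0,0,0,0],
])

```text
time_s: 21.35
tool_pos: [0.4594, -0.0436, 0.0462]
eef_rot: [-0.0, 1.0, -0.0, 0.001]
wrist_force: [8.4, -0.4, -3.0]
grip_width: 0.13
```

```bash
python3 f.py
```

```text
[ 7.38000e+00 -1.90000e-02 -3.19900e+00 -1.60700e+00  4.59398e+02] [0.46 0.26 0.53 0.02 0.01] 21.55
```

Request:
servo_tool([
  [-0.0003,0,0,0,0,0],
  [-0.0006,0,0,0,0,0],
  [-0.0009,0,0,0,0,0],
  [-0.0012,0,0,0,0,0],
  [-0.0015,0,0,0,0,0],
  [-0.0015,0,0,0,0,0],
  [-0.0015,0,0,0,0,0],
  [-0.0015,0,0,0,0,0],
])

```text
time_s: 22.55
tool_pos: [0.4587, -0.0435, 0.0464]
eef_rot: [-0.0, 1.0, -0.0, 0.002]
wrist_force: [9.3, -0.0, -4.8]
grip_width: 0.129
```

```bash
python3 f.py
```

```text
[ 9.18900e+00  4.53000e-01 -4.29100e+00 -1.93800e+00  4.58681e+02] [0.17 0.26 0.44 0.01 0.02] 22.75
```

Request:
servo_tool([
  [-0.0002,0,0,0,0,0],
  [-0.0004,0,0,0,0,0],
  [-0.0006,0,0,0,0,0],
  [-0.0008,0,0,0,0,0],
  [-0.0008,0,0,0,0,0],
  [-0.0008,0,0,0,0,0],
  [-0.0008,0,0,0,0,0],
  [-0.0008,0,0,0,0,0],
])

```text
time_s: 23.75
tool_pos: [0.4586, -0.0435, 0.0465]
eef_rot: [-0.0, 1.0, -0.0, 0.002]
wrist_force: [10.6, 0.1, -5.7]
grip_width: 0.129
```

```bash
python3 f.py
```

```text
[ 1.09140e+01  1.65000e-01 -5.76900e+00 -2.32900e+00  4.58544e+02] [0.18 0.49 0.63 0.02 0.01] 23.95
```

Request:
servo_tool([
  [0,0,0,0,0,0],
  [0,0,0,0,0,0],
  [0,0,0,0,0,0],
  [0,0,0,0,0,0],
  [0,0,0,0,0,0],
  [0,0,0,0,0,0],
  [0,0,0,0,0,0],
  [0,0,0,0,0,0],
])

```text
time_s: 24.95
tool_pos: [0.4586, -0.0435, 0.0465]
eef_rot: [-0.0, 1.0, -0.0, 0.002]
wrist_force: [10.7, 0.3, -5.4]
grip_width: 0.132
```

Request:
servo_tool([
  [0.0008,0,0,0,0,0],
  [0.0016,0,0,0,0,0],
  [0.0025,0,0,0,0,0],
  [0.0035,0,0,0,0,0],
  [0.0045,0,0,0,0,0],
  [0.0055,0,0,0,0,0],
  [0.006,0,0,0,0,0],
  [0.006,0,0,0,0,0],
])

```text
time_s: 25.95
tool_pos: [0.4608, -0.0436, 0.0457]
eef_rot: [-0.0, 1.0, -0.0, -0.0]
wrist_force: [0.2, -0.4, -0.9]
grip_width: 0.131
```

```bash
python3 st.py; python3 f.py
```

```text
25.95 [460.82 -43.62  45.67] yawx 180.02 tilt [-0.0001 -0.0004] F [ 0.23 -0.36 -0.9 ] M [ 0.017  0.042 -0.043] g 0.13093323770070633
[-6.10000e-02  1.37000e-01 -6.74000e-01 -2.50000e-02  4.60989e+02] [0.45 0.5  0.31 0.02 0.06] 26.15
```

Request:
servo_tool([
  [0.001,0,0,0,0,0],
  [0.001,0,0.003,0,0,0],
  [0.001,0,0.008,0,0,0],
  [0.001,0,0.015,0,0,0],
  [0.001,0,0.025,0,0,0],
  [0.001,0,0.06,0,0,0],
  [0.001,0,0.11,0,0,0],
  [0.001,0,0.1425,0,0,0],
])

```text
time_s: 27.15
tool_pos: [0.4625, -0.0438, 0.1621]
eef_rot: [0.0, 1.0, 0.0, 0.001]
wrist_force: [0.4, 0.2, -1.7]
grip_width: 0.13
```

```bash
python3 st.py
```

```text
27.15 [462.46 -43.8  162.06] yawx 180.0 tilt [0.0002 0.0009] F [ 0.44  0.24 -1.7 ] M [0.031 0.006 0.007] g 0.13046689707751935
```

Request:
servo_tool([
  [0.02,-0.06,0,0,0,-0.01],
  [0.045,-0.135,0,0,0,-0.02],
  [0.07,-0.21,0,0,0,-0.032],
  [0.0988,-0.28,0,0,0,-0.0449],
  [0.0988,-0.2955,0,0,0,-0.0449],
  [0.0988,-0.2955,0,0,0,-0.0449],
  [0.0988,-0.2955,0,0,0,-0.0449],
  [0.0988,-0.2955,0,0,0,-0.0449],
])

```text
time_s: 28.15
tool_pos: [0.5414, -0.2781, 0.1603]
eef_rot: [0.139, 0.99, 0.001, 0.0]
wrist_force: [0.5, -1.1, -1.4]
grip_width: 0.133
```

```bash
python3 st.py; python3 - <<'E'
from h import *
im,d,c,W=cam("wrist"); save("w6",W,im,d,c); cv2.imwrite("pics/w6.png",im)
a,_,_,_=load("w4") 
G=im.mean(2); print("row heights handle rear", [ (n, [int(x) for x in g[150:175,322]]) for n,g in(("w4",a.mean(2)),("w6",G))])
E
```

```text
28.15 [ 541.43 -278.14  160.25] yawx 164.0 tilt [0.0007 0.0004] F [ 0.55 -1.13 -1.39] M [-0.024 -0.034  0.045] g 0.132674980163274
row heights handle rear [('w4', [43, 40, 43, 52, 42, 34, 34, 36, 34, 31, 34, 37, 43, 44, 48, 51, 52, 53, 54, 53, 54, 55, 53, 52, 52]), ('w6', [186, 208, 234, 254, 181, 70, 52, 54, 53, 53, 54, 57, 58, 61, 63, 66, 67, 66, 66, 68, 68, 66, 67, 66, 69])]
```

View pics/w6.png

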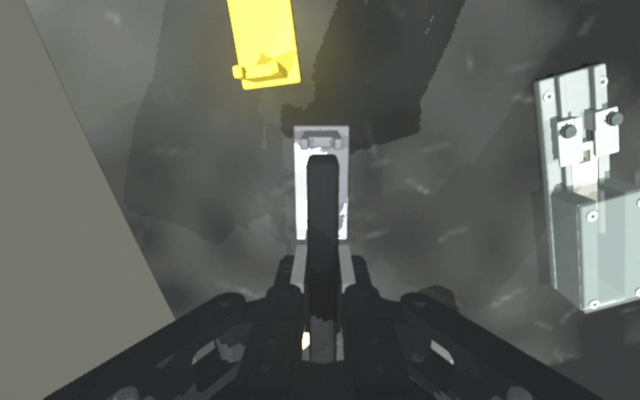

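The wrist view shows the handle still straight in the grip (rear end at row 154, as before) and aligned over the rest's notches. The spacer, with its eye at (588,157), is up against the stop on the apron.

Request:
servo_tool([
  [0,-0.0015,-0.04,0,0,0],
  [0,-0.0015,-0.08,0,0,0],
  [0,-0.0015,-0.1,0,0,0],
  [0,-0.0015,-0.1066,0,0,0],
  [0,-0.0015,-0.1066,0,0,0],
  [0,-0.0015,-0.1066,0,0,0],
  [0,-0.0015,-0.1066,0,0,0],
  [0,-0.0015,-0.1066,0,0,0],
])

```text
time_s: 29.2
tool_pos: [0.5412, -0.2813, 0.075]
eef_rot: [0.14, 0.99, -0.0, 0.0]
wrist_force: [0.5, -0.1, -1.4]
grip_width: 0.129
```

```bash
python3 st.py
```

```text
29.2 [ 541.22 -281.27   74.98] yawx 163.86 tilt [-0.      0.0003] F [ 0.46 -0.14 -1.38] M [-0.015 -0.025  0.034] g 0.1286434714337984
```

Request:
servo_tool([
  [0.0004,0.0013,0,0,0,0],
  [0.0004,0.0013,-0.008,0,0,0],
  [0.0004,0.0013,-0.016,0,0,0],
  [0.0004,0.0013,-0.023,0,0,0],
  [0.0004,0.0013,-0.028,0,0,0],
  [0.0004,0.0013,-0.031,0,0,0],
  [0.0004,0.0013,-0.031,0,0,0],
  [0.0004,0.0013,-0.031,0,0,0],
])

```text
time_s: 30.2
tool_pos: [0.5414, -0.2803, 0.0499]
eef_rot: [0.14, 0.99, -0.0, 0.0]
wrist_force: [0.4, -0.5, -0.5]
grip_width: 0.13
```

```bash
python3 st.py
```

```text
30.2 [ 541.41 -280.27   49.87] yawx 163.86 tilt [-0.0001  0.0001] F [ 0.39 -0.52 -0.51] M [-0.09   0.022  0.001] g 0.13039818525270924
```

Request:
servo_tool([
  [0,0,0,0,0,0],
  [0,0,0,0,0,0],
  [0,0,0,0,0,0],
  [0,0,0,0,0,0],
  [0,0,0,0,0,0],
  [0,0,0,0,0,0],
  [0,0,0,0,0,0],
  [0,0,0,0,0,0],
], fingers=0)

```text
time_s: 31.2
tool_pos: [0.5414, -0.2802, 0.0498]
eef_rot: [0.14, 0.99, -0.0, 0.0]
wrist_force: [-0.6, 0.0, 0.3]
grip_width: 1.004
```

Request:
servo_tool([
  [0,0,0.01,0,0,0],
  [0,0,0.03,0,0,0],
  [0,0,0.06,0,0,0],
  [0,0,0.1,0,0,0],
  [0,0,0.15,0,0,0],
  [0,0,0.15,0,0,0],
  [0,0,0.15,0,0,0],
  [0,0,0.15,0,0,0],
])

```text
time_s: 32.2
tool_pos: [0.5409, -0.2798, 0.169]
eef_rot: [0.14, 0.99, 0.0, -0.001]
wrist_force: [0.3, 0.3, 0.5]
grip_width: 0.999
```

```bash
python3 st.py; python3 - <<'E'
from h import *
im,d,c,W=cam("wrist"); save("w7",W,im,d,c); s=cv2.resize(im[100:310,280:350],None,fx=2.5,fy=2.5); b=cv2.resize(im[50:310,510:640],None,fx=2.5,fy=2.5,interpolation=cv2.INTER_CUBIC)[:525]
cv2.imwrite("pics/w7.png",np.hstack([s,b])); P=pts(d,c,W); G=im.mean(2)
m=(G<105)&(P[...,2]>.064)&(P[...,2]<.095); m[:120]=0; m[275:]=0; m[:,:300]=0; m[:,340:]=0
mm,l,st,_=cv2.connectedComponentsWithStats(m.astype(np.uint8)); i=1+np.argmax(st[1:,4]); yy,xx=np.nonzero(l==i)
print("handle",st[i],cv2.minAreaRect((onz(c,W,np.c_[xx,yy],.078)[:,:2]*1000).astype(np.float32)),np.median(P[yy,xx,2]))
E
```

```text
32.2 [ 540.87 -279.79  169.01] yawx 163.86 tilt [ 0.0001 -0.0007] F [0.26 0.32 0.5 ] M [0.024 0.036 0.02 ] g 0.9985662835348175
handle [ 314  130   17  141 2169] ((541.3138427734375, -280.7644958496094), (11.953977584838867, 111.09697723388672), 73.90185546875) 0.07955239360960648
```

View pics/w7.png

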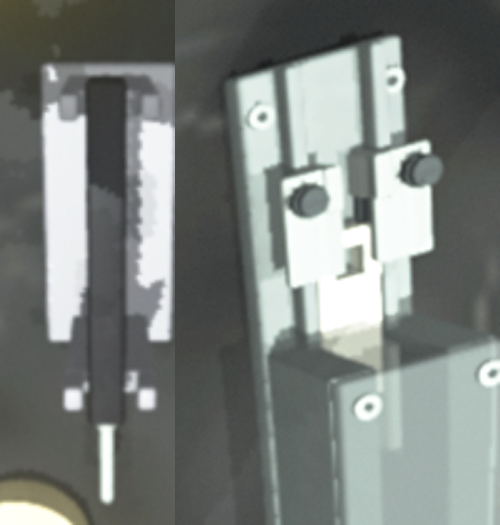

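```bash
python3 - <<'E'
from h import *
im,d,c,W=load("w7"); G=im.mean(2)
for u in range(579,586,2): print(u,G[134:152,u].astype(int),onz(c,W,[(u,141)],.018)[0].round(4))
print("time",get_state()["time_s"]); finish_job()
E
```

```text
579 [195 192 167 120 103 116 136 193 254 255 255 255 255 255 251 201 181 183] [ 0.5665 -0.0424  0.018 ]
581 [121 121 114 100 106 125 168 244 255 255 255 255 255 255 217 160 157 158] [ 0.5671 -0.0405  0.018 ]
583 [ 74  76  76  73  76 115 202 255 255 255 255 255 255 247 164 131 134 135] [ 0.5676 -0.0386  0.018 ]
585 [ 64  64  62  64  72 133 237 255 255 255 255 255 255 247 229 218 209 205] [ 0.5681 -0.0368  0.018 ]
time 32.25
the job is handed in; nothing more can be done
```

I pulled the spacer out against both plungers, unhooked it and put the pick back in its rest. The job was handed in at 32 s of the 64 s allowed.

**Pull:** Dragging took about 5.5 N. Contact with the plungers showed as a force rise, and the tool stopped giving when they were fully in. I held about 10.9 N on the pick for over 1 s. That is roughly 5.4 N on the plungers, below the 16 N limit in every reading I took.

**Unhooking:** The measured force was about 0 N before I lifted the tip straight up out of the eye.

**Last checks:**
- **Spacer:** It sits between the jaws. Its front edge is at about x = 567 mm, compared with 565 mm when fully pressed. That is about the plungers' push-back plus camera error, so I take it as still touching, but the hoods hide the plungers and I could not see the contact.
- **Pick:** The handle lies within 1 mm of where it started, at the same angle and height, with the hook the same way round.
- **Gripper:** It is open and clear of everything, and it never went near the spacer.
- **Beaker, vial and dropper:** I did not go near them, but I did not measure their positions again at the end.

No check failed.

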